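# Slide the fittings tray home and snap its retaining cap on

### The job

Slide the blue tray with its three cam fittings along the desk into the grey slotted holder until it is fully home against the end stop. Then put the orange snap cap over the steel stud beside the slot's mouth and press it down past the click until it sits flat on the black pad, and do not stop there: finish while your gripper is still holding the cap and pushing it firmly down on the pad, without letting go. Keep the fittings in the tray and leave the other things on the desk alone.

Things in the scene. Friction and masses are not known exactly. Their poses are not given: they have to be found in the camera images.
- holder: Grey slotted holder fixed to the desk. +x is the way in, z up. Origin: on the desk, where the centre of the tray's underside comes when the tray is fully home (x axes then agree). Side walls 37 mm tall, from x = -45 to +56 mm, inner faces at y = +-47.5 mm (2.5 mm play each side of the tray). Lips reach in to |y| = 38 mm, undersides 33 mm over the desk. End stop: face at x = +50.5 mm, 30 mm tall
- slot_mouth (a point): Middle of the slot's mouth on the desk, at x = -45 mm in the holder's frame, same axes. In front of it two low guides (the black pad on +y, a 12 mm tall bar on -y), inner faces 48 mm from the middle, run to 62 mm before this point, then flare outwards up to 85 mm before it. The tray (walls 30 mm tall) must stay down on the desk to pass below the lips
- seat: Black pad beside the slot's mouth, part of the holder, 56 x 42 mm, its top 10 mm over the desk; the stud stands on it. Origin on the desk right below the stud's axis
- stud_foot (a point): On the stud's axis at the pad's top, 10 mm over the desk (holder frame: x = -80, y = +63 mm). Steel stud, 19 mm diameter, 20 mm tall with a cone to 9 mm. Three sprung brass balls, 9 mm up, stand out to a 14 mm radius. The cap meets them about 13 mm above its seat and passes with 5 to 15 N (the click: the force then falls); it is seated when its underside lies flat on the pad, at this point
- tray_floor (a point): Blue open tray, 100 mm (its x) by 90 mm (its y), walls 30 mm tall and 4 mm thick, about 0.3 kg with load, standing on the desk. Point: centre of its underside. +x is its leading end, which goes into the holder; -x is the end with the grip
- tray_grip (a point): The tray's upright grip, a plate 14 mm thick (across the tray's y) and 30 mm long (along its x), reaching up to 70 mm over the desk. Point: in its middle, 53 mm over the desk, 75 mm from the tray's centre towards its -x; axes as the tray's
- cap: Orange snap cap standing upright on the desk, 45 g, round: brim of 50 mm diameter and 4 mm thick below (bore 23 mm), body of 36 mm diameter up to 28 mm, then a round knob of 20 mm diameter up to 54 mm. Origin: centre of its underside, z up. Seated, its brim stands 5 mm clear of the home tray and blocks its way out
- cap_knob (a point): Middle of the cap's knob, 41 mm above the cap's underside (knob: 20 mm diameter, from 28 to 54 mm); below the knob is the flat shoulder of the 36 mm body, at 28 mm
- fitting0_mid (a point): Centre of a silver cam fitting, 15 mm in diameter, 12 mm tall, 15 g, loose in the tray
- fitting1_mid (a point): Centre of a silver cam fitting, 15 mm in diameter, 12 mm tall, 15 g, loose in the tray
- fitting2_mid (a point): Centre of a silver cam fitting, 15 mm in diameter, 12 mm tall, 15 g, loose in the tray
- bowl: White ceramic bowl, 124 mm across the rim, 48 mm tall, with spare silver cam fittings. Origin: centre of its underside. To be left alone
- jar: Yellow plastic screw-top jar, 68 mm in diameter, 90 mm tall. Origin: centre of its underside. To be left alone
- prybar: Steel pry bar with a red grip, about 235 mm long, 24 mm wide, at most 25 mm tall, lying along its x. Origin near its middle, on its underside. To be left alone
- runner: White plastic drawer runner, a channel 260 mm long, 36 mm wide, 14 mm tall, along its x. Origin: centre of its underside. To be left alone
- level: Compact blue spirit level, 140 x 22 x 44 mm, long along its x. Origin: centre of its underside. To be left alone
- driver: Screwdriver with a red handle, about 200 mm long, lying along its x. Origin on its underside. To be left alone
Things that resemble listed ones, but are neither listed nor needed, are in the scene too. What is meant by the part that bears tray_floor is not turquoise, and is the smaller of those in its own colour.

How it is judged:
On the way, in this order (a step that is already met when the one before it is completed fails the run):
1. the tray is fully home in the holder, still with its fittings (x of tray_floor in the frame of holder between -0.004 and 0.004 m and y of tray_floor in the frame of holder between -0.005 and 0.005 m and angle between the x axis of tray_floor and the x axis of holder, either way round below 0.06 rad and angle between tray_floor's own z axis and vertical below 0.05 rad and horizontal distance between each of fitting0_mid, fitting1_mid, fitting2_mid and tray_floor below 0.0525 m), for 0.2 s.
2. the cap has snapped past the balls and sits flat on the pad around the stud (z of cap in the frame of stud_foot between -0.003 and 0.002 m and horizontal distance between cap and stud_foot below 0.004 m and angle between cap's own z axis and vertical below 0.08 rad), for 0.2 s.
At the end, for the whole second after the job is handed in: Tray within 4 mm of fully home, straight (0.06 rad) and flat, the three fittings inside; cap flat on the pad (within 2 mm in height, 4 mm of the stud axis, 0.08 rad of upright), the fingers still on it and pressing it on the pad with over 4 N through the last second (all of step 1 and all of step 2 and contact force between cap and seat above 4 N and contact force between the fingers and cap above 2 N); the arm keeps its last pose, push and grip.
It fails at once if the tray is tipped by more than 0.35 rad (angle between tray_floor's own z axis and vertical above 0.35 rad).
It fails at once if one of the other things on the desk is shoved more than 40 mm (distance of any of bowl, jar, prybar, runner, level, driver from where it was at the start of the episode above 0.04 m).
It also fails if it takes over 72 s, if anything falls off the work surface, if the arm or the gripper's body presses on something with over 40 N, if the wrist force passes 120 N, or if a joint passes its speed limit or range.

### The arm

A 7-joint arm with a two-finger parallel gripper is mounted at the origin on the work surface. World frame = base frame: x ahead of the robot, y to its left, z up, the work surface at z = 0. Lengths are in m, angles in rad, forces in N, time in s.
With the tool pointing down it reaches from about 0.35 to 0.9 m from the base axis. Payload 8.1 kg.
Tool frame: the origin (TCP) lies at the very end of the fingers, on their centre line; the grasp point (between the pads) lies 19 mm behind it; z points along the fingers, y is the direction in which the jaws open and shut (so a half turn about z gives the same grasp; the last joint's range is limited). The gripper opens to 92 mm and grips with 3 to 60 N. Pads are 19 mm wide; open, the fingers measure 130 mm over their backs; the gripper's body (75 mm by 190 mm) begins 47 mm behind the grasp point.
Start: joints at [-0.103, 0.434, 0.025, 1.573, -0.012, 1.134, -0.075], TCP at [0.625, -0, 0.227] pointing down, gripper open.
Joint ranges: [-2.62, 2.62], [-0.44, 2.09], [-1.27, 1.32], [0.08, 2.57], [-1.32, 4.46], [0.12, 2], [-2.74, 2.74]. Speed limits (rad/s): [2.22, 2.22, 3.01, 3.01, 3.14, 3.14, 3.14].

### API

Orientations are given as a rotation vector (axis times angle).
In Python, from cell import observe, get_image, sign_off gives the robot as it stands.
- The arm moves only by the tool arm_command, never from a script. Its argument "deltas" is a list of rows, each an object with "xyz": the shift along the tool's x, y, z in cm, a list of three; "turn": the turn about the tool's z in degrees; "jaw": the closure in counts, from 0 (fully open) to 255 (shut). A call has 1 to 5 rows; each row is the pose to reach, as a shift and turn from the pose measured when the call began, along the tool's axes at that moment; what a row does not reach only later rows make up. A row lasts 1/12 s, in which the tool goes at most 41.7 mm and 7.16 degrees, less where a joint would pass 70% of its speed; a pose out of reach is approached as far as the arm can. A call with a gripper value outside its range is refused whole. The fingers move at their own pace and stop on an object; "force" is the grip in N (left out, the last holds). Time passes only in rows, so rows that repeat a pose let the fingers close. It gives the time, the measured TCP pose, the force and the opening at its end, in the units of the state.
- observe(): the state, without advancing time (a new reading comes with each control period).
- get_image(name): name is "scene" or "side" or "wrist"; returns a dict with "frame" (384x512x3 uint8, red, green, blue), "depth" (384x512 float32, m along the optical axis (not along the pixel's ray), 0 where there is no reading), "camera_matrix" (3x3 intrinsics, pixels), "cam_to_world" (4x4, takes a point from camera to world coordinates). Camera axes: x right, y up, looking along -z (the intrinsics and any distortion apply to the point x, -y, -z); pixel columns grow to the right and rows downward; lengths in m; the calibration is good to about 2 mm. A picture is of the moment at which its call begins.
- sign_off(): hands the job in, once; it reports no verdict.
The state is a dict: "clock": time; "joints": joint angles; "dq": joint speeds; "joint_efforts": joint torques, N m; "position": TCP position; "ee_rot": TCP orientation; "force": force on the tool from outside, world axes, zero at the start; "ft_torque": the same for the moment, N m; "width": opening from 0.0 (shut) to 1.0 (fully open).
Only numpy, scipy, OpenCV 4.12 (cv2) and the standard library are available. Lean on these libraries where they do the work, as an engineer would, in place of code of your own. Each camera call takes 0.05 s, during which the arm holds its last target.

## Working session

There is one attempt and no reset: what is moved stays moved. The work goes in short steps, Python scripts to look and compute and a tool call to move; the robot and the scene stay as the last step left them, time stands still between calls to the robot, and variables do not carry over. Pictures are saved under pics/ and viewed, and the job is handed in when it is done.

Besides the shell and the picture viewer there is one more tool, called after "Call:" by a JSON object that holds its "api" and its "payload". arm_command: Moves the arm, as the interface text tells. Its arguments: {"type":"object","properties":{"deltas":{"type":"array","items":{"type":"object","properties":{"xyz":{"type":"array","items":{"type":"number"}},"turn":{"type":"number"},"jaw":{"type":"number"}}}},"force":{"type":"number"}},"required":["deltas"]}

```bash
mkdir -p pics
cat > h.py <<'E'
import numpy as np, cv2
from cell import observe, get_image, sign_off
def grab(n,tag):
    d=get_image(n); cv2.imwrite(f'pics/{tag}.png',d['frame'][:,:,::-1]); np.savez(f'pics/{tag}.npz',**{k:np.array(v) for k,v in d.items()}); return d
def load(tag): return dict(np.load(f'pics/{tag}.npz'))
def pts(d):
    K=d['camera_matrix'];T=d['cam_to_world'];z=d['depth'];h,w=z.shape
    u,v=np.meshgrid(np.arange(w),np.arange(h))
    P=np.stack([(u-K[0,2])/K[0,0]*z,-(v-K[1,2])/K[1,1]*z,-z,np.ones_like(z)],-1)
    W=(P@T.T)[...,:3]; W[z==0]=np.nan; return W
def crop(tag,out,x0,y0,x1,y1,s):
    im=cv2.imread(f'pics/{tag}.png')[y0:y1,x0:x1]; cv2.imwrite(f'pics/{out}.png',cv2.resize(im,None,fx=s,fy=s,interpolation=cv2.INTER_CUBIC))
E
python3 - <<'E'
from h import *
for n in ['scene','side','wrist']:
    d=grab(n,n+'0'); print(n,d['camera_matrix'].tolist(),d['cam_to_world'].round(3).tolist(), {k for k in d})
print(observe())
E
```

```text
scene [[447.68080019381983, 0.0, 253.9492866784649], [0.0, 447.68080019381983, 190.5202524971288], [0.0, 0.0, 1.0]] [[-0.451, -0.614, 0.647, 1.432], [0.892, -0.301, 0.337, 0.496], [-0.012, 0.73, 0.684, 0.98], [0.0, 0.0, 0.0, 1.0]] {'camera_matrix', 'frame', 'cam_to_world', 'depth'}
side [[390.22146296082275, 0.0, 256.7405128477903], [0.0, 390.22146296082275, 188.48841498642366], [0.0, 0.0, 1.0]] [[-0.946, 0.171, -0.274, 0.242], [-0.322, -0.555, 0.767, 0.915], [-0.021, 0.814, 0.58, 0.732], [0.0, 0.0, 0.0, 1.0]] {'camera_matrix', 'frame', 'cam_to_world', 'depth'}
wrist [[279.82972001073375, 0.0, 255.14783898115903], [0.0, 279.82972001073375, 190.80850325233098], [0.0, 0.0, 1.0]] [[1.0, -0.001, 0.001, 0.625], [0.0, 0.956, 0.293, 0.078], [-0.002, -0.293, 0.956, 0.385], [0.0, 0.0, 0.0, 1.0]] {'camera_matrix', 'frame', 'cam_to_world', 'depth'}
{'clock': 0.15, 'joints': array([-0.10262094,  0.43507005,  0.02498561,  1.57386236, -0.0116011 ,
        1.13398575, -0.07508603]), 'dq': array([ 0.00011539, -0.00419038, -0.00011132, -0.00215739,  0.00020213,
        0.00063207,  0.00068421]), 'joint_efforts': array([ 9.13879558e-04, -6.68263149e+01,  9.85680185e-01, -3.14695251e+01,
       -6.03506877e-02,  3.94195947e-02,  8.07748006e-05]), 'position': array([ 6.24628138e-01, -3.90656516e-05,  2.26130908e-01]), 'ee_rot': array([-2.22095910e+00, -2.22086060e+00,  1.42967763e-03]), 'force': array([ 0.01896478,  0.38506147, -0.88900503]), 'ft_torque': array([ 0.01689882,  0.00918629, -0.00404717]), 'width': 1.0023458492378163}
```

View pics/scene0.png

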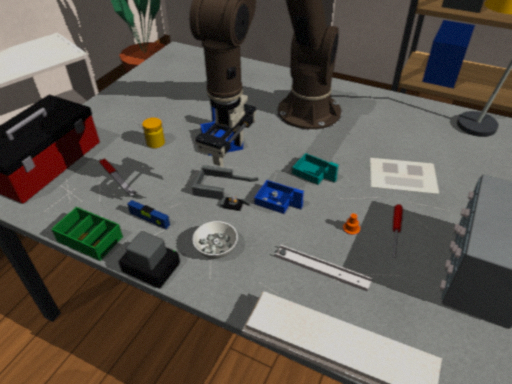

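View pics/side0.png

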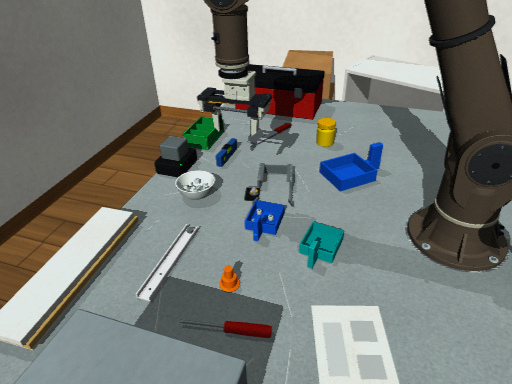

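View pics/wrist0.png

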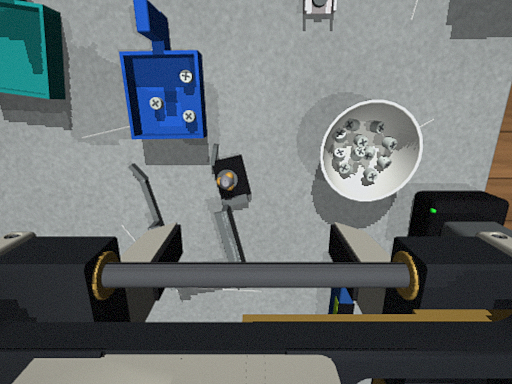

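The small blue tray with three fittings is at wrist pixel (165,95), its grip at (150,25). The stud is at (227,180), and the holder lies behind it towards -y. The cap is at scene (353,225). Next I'll measure.

Run:
```python
from h import *
for t in ['wrist0','scene0','side0']:
    d=load(t);W=pts(d);f=d['frame'].astype(int)
    hsv=cv2.cvtColor(d['frame'],cv2.COLOR_RGB2HSV)
    blue=(hsv[...,0]>108)&(hsv[...,0]<125)&(hsv[...,1]>150)&np.isfinite(W[...,0])
    x,y,z=W[...,0],W[...,1],W[...,2]
    roi=(x>.4)&(x<.68)&(y>.05)&(y<.45)
    for nm,m in [('rim',blue&roi&(z>.026)&(z<.034)),('grip',blue&roi&(z>.06)&(z<.08))]:
        n=m.sum()
        if n>8:
            P=W[m][:,:2].astype(np.float32); r=cv2.minAreaRect(P); print(t,nm,n,r, W[m][:,2].mean())
    org=(hsv[...,0]<14)&(hsv[...,1]>180)&(hsv[...,2]>120)&(z<.08)&(z>.005)&(x>.3)&(x<1)
    nn,lab,st,c=cv2.connectedComponentsWithStats(org.astype(np.uint8))
    for i in range(1,nn):
        if st[i,4]>20: print(t,'org',st[i],np.nanmean(W[lab==i],0),np.nanmax(W[lab==i],0),np.nanmin(W[lab==i],0))
crop('wrist0','wc',100,100,280,320,4) if 0 else crop('wrist0','wc',100,120,270,260,4.5)
crop('side0','sc',220,140,400,280,4)
```

```text
wrist0 rim 1044 ((0.5129403471946716, 0.11281230300664902), (0.09054911881685257, 0.12659130990505219), 0.9433979988098145) 0.029855557371723275
wrist0 grip 500 ((0.5119750499725342, 0.16166293621063232), (0.01488985400646925, 0.02802829071879387), 0.4116347134113312) 0.06930793476768696
scene0 rim 156 ((0.5166406631469727, 0.11547574400901794), (0.12825646996498108, 0.09517823904752731), 89.98846435546875) 0.029661090206189292
scene0 grip 51 ((0.5146908760070801, 0.16463541984558105), (0.031293854117393494, 0.015414465218782425), 84.481201171875) 0.06905001577208154
scene0 org [344 214  16  20 135] [0.53172489 0.34568144 0.02809324] [0.54770115 0.36406095 0.05737991] [0.50715434 0.32401862 0.00503328]
side0 rim 137 ((0.5138728022575378, 0.11618854105472565), (0.09063040465116501, 0.13047921657562256), 0.8862859606742859) 0.02951844390773836
side0 grip 52 ((0.5122389793395996, 0.16679933667182922), (0.030189892277121544, 0.012634068727493286), 89.41885375976562) 0.06760852452870286
side0 org [268  98   7  16  70] [ 0.70458378 -0.60330323  0.03626481] [ 0.7236782 -0.5967008  0.0771625] [ 0.69331267 -0.61333711  0.00513085]
side0 org [294 101  20  18 291] [ 0.5644145  -0.6039021   0.04125674] [ 0.60749445 -0.59354486  0.07951629] [ 0.52485388 -0.61351883  0.00538321]
side0 org [236 104  14   6  57] [ 0.84532665 -0.60314235  0.022637  ] [ 0.87306107 -0.59390327  0.03438102] [ 0.81286127 -0.61012666  0.00932897]
side0 org [221 270  19  21 183] [0.51773106 0.35057424 0.02543897] [0.53994246 0.36270926 0.05367126] [0.49896913 0.32807119 0.00502326]
```

View pics/wc.png

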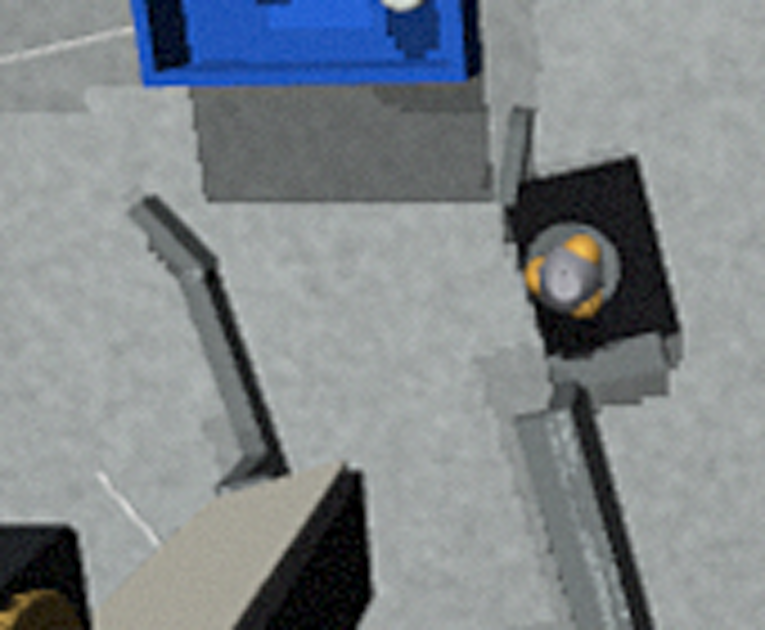

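View pics/sc.png

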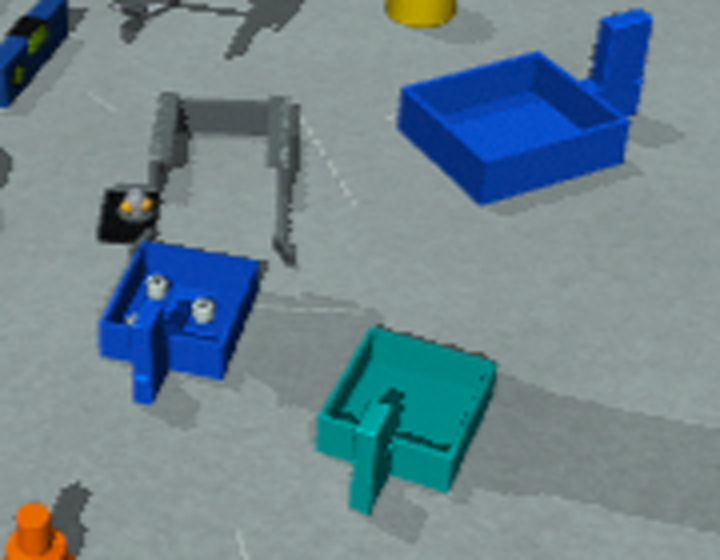

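Call:
{"api": "arm_command", "payload": {"deltas": [{"xyz":[-4,-2,0],"turn":0,"jaw":0},{"xyz":[-8,-4,0],"turn":0,"jaw":0},{"xyz":[-8,-4,0],"turn":0,"jaw":0},{"xyz":[-8,-4,0],"turn":0,"jaw":0}]}}

```text
clock: 0.48
position: [0.583, -0.0845, 0.2262]
ee_rot: [-2.228, -2.214, 0.005]
force: [0.0, 0.7, -0.4]
width: 1.001
```

Run:
```python
from h import *
d=grab('wrist','w1');print(observe()['position'])
crop('w1','w1b',0,0,512,384,1.5)
```

```text
[ 0.58396337 -0.08177368  0.22622087]
```

View pics/w1b.png

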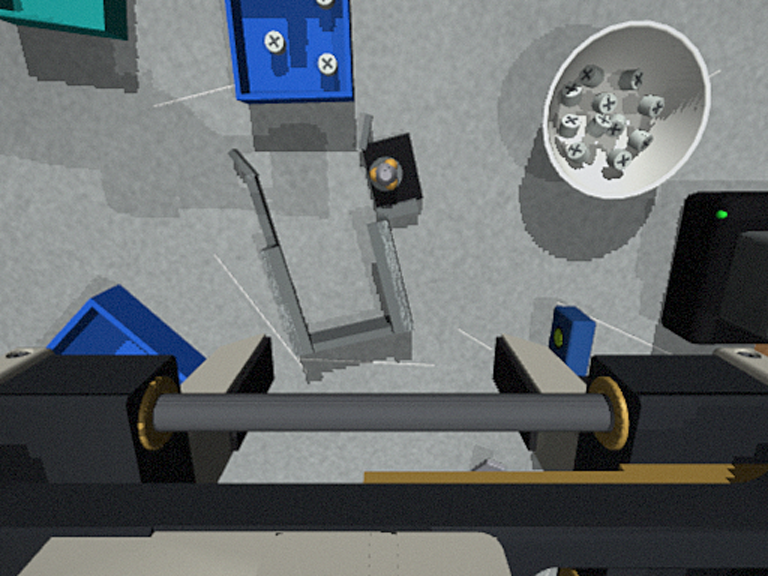

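The view shows the whole holder: pad and stud at (385,172), walls running to (355,340), and the end stop at its lower end. Now I'll fit it from depth.

```bash
cat > fit.py <<'E'
from h import *
from scipy.optimize import minimize
def box(p,x0,x1,y0,y1):
    dx=np.maximum(np.maximum(x0-p[:,0],p[:,0]-x1),0);dy=np.maximum(np.maximum(y0-p[:,1],p[:,1]-y1),0); return np.hypot(dx,dy)
def clouds(t):
    d=load(t);W=pts(d);x,y,z=W[...,0],W[...,1],W[...,2]
    hsv=cv2.cvtColor(d['frame'],cv2.COLOR_RGB2HSV)
    roi=(x>.48)&(x<.70)&(y>-.20)&(y<.03)&(hsv[...,1]<90)
    g=lambda a,b:W[roi&(z>a)&(z<b)][:,:2]
    return dict(wall=g(.034,.040),pad=g(.008,.012),stop=g(.028,.032),stud=g(.0285,.0315))
E
python3 - <<'E'
from fit import *
for t in ['w1','wrist0','scene0','side0']:
    c=clouds(t); print(t,{k:len(v) for k,v in c.items()})
c=clouds('w1')
def tf(P,q):
    c_,s=np.cos(q[2]),np.sin(q[2]); D=P-q[:2]; return np.stack([D@[c_,s],D@[-s,c_]],1)
print('stud top',np.median(c['stud'],0))
def cost(q):
    w=tf(c['wall'],q); e=np.minimum(box(w,-45,56,38,53) if 0 else box(w,-.045,.056,.038,.0535),box(w,-.045,.056,-.0535,-.038))
    return np.minimum(e,.01).sum()
best=None
for a in np.radians(np.arange(-90,-55,2)):
    r=minimize(cost,[.585,-.11,a],method='Nelder-Mead',options=dict(initial_simplex=[[.585,-.11,a],[.6,-.11,a],[.585,-.09,a],[.585,-.11,a+.1]],maxiter=2000))
    if best is None or r.fun<best.fun:best=r
q=best.x;print(q,np.degrees(q[2]),best.fun/len(c['wall']))
w=tf(c['wall'],q);print('percentiles x',np.percentile(w[:,0],[1,5,95,99]).round(4))
for s in(1,-1):
    m=w[w[:,1]*s>0]; print(s,len(m),np.percentile(m[:,1],[1,5,50,95,99]).round(4),'slope',np.polyfit(m[:,0],m[:,1],1)[0])
p=tf(c['pad'],q);m=(abs(p[:,0]+.08)<.04)&(abs(p[:,1]-.063)<.03);print('pad',m.sum(),np.percentile(p[m],[1,5,95,99],axis=0).round(4))
s=tf(c['stop'],q);m=(s[:,0]>.04)&(abs(s[:,1])<.045);print('stop',m.sum(),np.percentile(s[m],[1,5,95,99],axis=0).round(4))
C,S=np.cos(q[2]),np.sin(q[2]);print('stud pred',q[:2]+np.array([C*-.08-S*.063,S*-.08+C*.063]))
s=tf(c['stud'],q);m=np.hypot(s[:,0]+.08,s[:,1]-.063)<.015;print('stud meas holder',m.sum(),s[m].mean(0),c['stud'][m].mean(0))
E
```

```text
w1 {'wall': 2057, 'pad': 1375, 'stop': 419, 'stud': 376}
wrist0 {'wall': 731, 'pad': 1087, 'stop': 113, 'stud': 91}
scene0 {'wall': 235, 'pad': 193, 'stop': 68, 'stud': 58}
side0 {'wall': 183, 'pad': 126, 'stop': 46, 'stud': 37}
stud top [ 0.56391899 -0.16232484]
[ 0.5428096  -0.11222325 -1.33614802] -76.55564225125657 0.00011465651482463539
percentiles x [-0.0445 -0.0407  0.0503  0.0549]
1 1035 [0.038  0.0387 0.0466 0.0545 0.0552] slope 0.00027857978192781166
-1 1022 [-0.0556 -0.0546 -0.0464 -0.0383 -0.0379] slope -0.0002669583235319884
pad 1263 [[-0.1098  0.0481]
 [-0.1061  0.05  ]
 [-0.0458  0.0879]
 [-0.043   0.0894]]
stop 324 [[ 0.0502 -0.0384]
 [ 0.0505 -0.0351]
 [ 0.0581  0.0335]
 [ 0.0585  0.0364]]
stud pred [ 0.58548308 -0.019768  ]
stud meas holder 73 [-0.08022203  0.06268151] [ 0.5851217 -0.0196261]
```

```bash
cat >> fit.py <<'E'
def tf(P,q):
    c_,s=np.cos(q[2]),np.sin(q[2]); D=P-q[:2]; return np.stack([D@[c_,s],D@[-s,c_]],1)
def trayfit(t,q0,zr=(.027,.033),vis=True):
    d=load(t);W=pts(d);x,y,z=W[...,0],W[...,1],W[...,2]
    hsv=cv2.cvtColor(d['frame'],cv2.COLOR_RGB2HSV)
    b=(hsv[...,0]>108)&(hsv[...,0]<125)&(hsv[...,1]>150)&(np.hypot(x-q0[0],y-q0[1])<.13)
    P=W[b&(z>zr[0])&(z<zr[1])][:,:2]
    w=tf(P,q0);P=P[w[:,0]>-.055]
    def cost(q):
        p=tf(P,q);out=box(p,-.05,.05,-.045,.045)
        ins=np.minimum(.046-abs(p[:,0]),.041-abs(p[:,1])).clip(0)
        return np.minimum(out+ins,.008).sum()
    best=None
    for da in(-.15,-.05,0,.05,.15):
        s=[[q0[0],q0[1],q0[2]+da],[q0[0]+.01,q0[1],q0[2]+da],[q0[0],q0[1]+.01,q0[2]+da],[q0[0],q0[1],q0[2]+da+.1]]
        r=minimize(cost,s[0],method='Nelder-Mead',options=dict(initial_simplex=s,maxiter=3000,xatol=1e-6,fatol=1e-8))
        if best is None or r.fun<best.fun:best=r
    q=best.x;w=tf(P,q)
    print(t,len(P),q.round(4),'deg',np.degrees(q[2]).round(2),'res',(best.fun/len(P)).round(5),np.percentile(w,[2,98],axis=0).round(4).tolist())
    G=W[b&(z>.05)&(z<.075)]
    if len(G): print('grip in tray',np.percentile(tf(G[:,:2],q),[3,50,97],axis=0).round(4).tolist(),G[:,2].max(), 'n',len(G))
    return q
E
python3 - <<'E'
from fit import *
for t in ['wrist0','scene0','side0','w1']:
    trayfit(t,[.513,.097,-1.571])
for t in ['scene0','side0']:
    d=load(t);W=pts(d);hsv=cv2.cvtColor(d['frame'],cv2.COLOR_RGB2HSV);x,y,z=np.moveaxis(W,-1,0)
    o=(hsv[...,0]<14)&(hsv[...,1]>150)&(abs(x-.525)<.06)&(abs(y-.348)<.06)
    for a,b,n in[(.048,.06,'top'),(.024,.032,'sh'),(.002,.007,'brim')]:
        m=o&(z>a)&(z<b);P=W[m]
        if len(P): print(t,n,len(P),P.mean(0).round(4),np.r_[P.min(0),P.max(0)].round(4))
E
```

```text
wrist0 1255 [ 0.5135  0.0884 -1.5524] deg -88.95 res 0.00048 [[-0.0583, -0.0449], [0.0499, 0.0448]]
grip in tray [[-0.0862, -0.0059], [-0.0726, 0.0018], [-0.0596, 0.007]] 0.07269418332571204 n 583
scene0 137 [ 0.5155  0.0897 -1.5593] deg -89.34 res 0.00064 [[-0.0587, -0.0452], [0.0484, 0.0459]]
grip in tray [[-0.0893, -0.0066], [-0.0756, 0.0037], [-0.0614, 0.0074]] 0.07419498469393593 n 79
side0 157 [ 0.5141  0.0919 -1.5501] deg -88.81 res 0.00022 [[-0.0504, -0.0449], [0.0518, 0.045]]
grip in tray [[-0.0907, -0.0067], [-0.081, -0.0032], [-0.0617, 0.0053]] 0.07189241284108705 n 75
w1 807 [ 0.5134  0.0879 -1.5521] deg -88.93 res 1e-05 [[-0.014, -0.0449], [0.0499, 0.0449]]
scene0 top 37 [0.5271 0.3412 0.0538] [0.5147 0.3329 0.0488 0.5363 0.3499 0.0574]
scene0 sh 57 [0.5323 0.3429 0.0289] [0.5089 0.325  0.0245 0.5441 0.3569 0.032 ]
scene0 brim 52 [0.5344 0.3454 0.0047] [0.5072 0.3173 0.0022 0.5499 0.3658 0.007 ]
side0 top 16 [0.5224 0.3483 0.0513] [0.5144 0.3413 0.0481 0.5333 0.352  0.0542]
side0 sh 62 [0.5176 0.3466 0.0276] [0.5066 0.3281 0.0243 0.5411 0.361  0.0314]
side0 brim 65 [0.5127 0.3466 0.0042] [0.499  0.319  0.0022 0.5476 0.3662 0.0068]
```

```bash
cat >> fit.py <<'E'
from scipy.spatial.transform import Rotation as Ro
def plan(target,yawdeg_toolx=None):
    o=observe();R=Ro.from_rotvec(o['ee_rot']).as_matrix();d=R.T@(np.array(target)-o['position'])
    yaw=np.degrees(np.arctan2(R[1,0],R[0,0]));tilt=np.degrees(np.arccos(-R[2,2]))
    print('clock',o['clock'],'pos',o['position'].round(4),'delta cm',(d*100).round(2),'toolx yaw',yaw.round(2),'tilt',tilt.round(2),'turn',None if yawdeg_toolx is None else round(yaw-yawdeg_toolx,2),'w',round(o['width'],3),'F',o['force'].round(1))
HQ=np.array([.5428,-.1122,-1.33615])
def hw(x,y): c,s=np.cos(HQ[2]),np.sin(HQ[2]); return HQ[:2]+[c*x-s*y,s*x+c*y]
E
python3 - <<'E'
from fit import *
plan([.512,.163,.12],91.07)
plan([.512,.163,.034],91.07)
for t in ['wrist0','side0']:
    d=load(t);W=pts(d);hsv=cv2.cvtColor(d['frame'],cv2.COLOR_RGB2HSV);x,y,z=np.moveaxis(W,-1,0)
    m=(hsv[...,0]>80)&(hsv[...,0]<98)&(hsv[...,1]>120)&(z>.01)&(x>.2)&(x<.5)&(y>0)&(y<.4)
    print(t,np.nanpercentile(W[m],[1,99],axis=0).round(3)); g=m&(z>.05); print(np.nanpercentile(W[g],[1,99],axis=0).round(3) if g.any() else '')
E
```

```text
clock 0.5333 pos [ 0.584  -0.0818  0.2262] delta cm [24.46 -7.26 10.62] toolx yaw 89.81 tilt 0.09 turn -1.26 w 1.0 F [-0.1  0.4  0.6]
clock 0.5333 pos [ 0.584  -0.0818  0.2262] delta cm [24.46 -7.25 19.22] toolx yaw 89.81 tilt 0.09 turn -1.26 w 1.0 F [-0.1  0.4  0.6]
wrist0 [[0.323 0.087 0.01 ]
 [0.39  0.188 0.032]]

side0 [[0.291 0.091 0.01 ]
 [0.389 0.234 0.071]]
[[0.341 0.203 0.05 ]
 [0.358 0.234 0.072]]
```

Call:
{"api": "arm_command", "payload": {"deltas": [{"xyz":[4,-1.2,1],"turn":0,"jaw":60},{"xyz":[8,-2.4,3],"turn":0,"jaw":110},{"xyz":[12,-3.6,5],"turn":-1.3,"jaw":110},{"xyz":[16,-4.8,7],"turn":-1.3,"jaw":110},{"xyz":[20,-6,8.5],"turn":-1.3,"jaw":110}]}}

```text
clock: 0.95
position: [0.5279, 0.1065, 0.1461]
ee_rot: [-2.197, -2.243, 0.002]
force: [0.2, 0.7, -0.4]
width: 0.687
```

Call:
{"api": "arm_command", "payload": {"deltas": [{"xyz":[3.5,-1,1],"turn":0,"jaw":110},{"xyz":[4.5,-1.3,2],"turn":0,"jaw":110},{"xyz":[4.5,-1.3,2],"turn":0,"jaw":110}]}}

```text
clock: 1.2
position: [0.5112, 0.157, 0.1242]
ee_rot: [-2.185, -2.25, 0.004]
force: [-0.6, 0.7, -0.1]
width: 0.568
```

Run:
```python
from fit import *
plan([.512,.163,.034],91.07)
grab('wrist','w2')
d=load('w2');W=pts(d);hsv=cv2.cvtColor(d['frame'],cv2.COLOR_RGB2HSV);x,y,z=np.moveaxis(W,-1,0)
o=(hsv[...,0]<14)&(hsv[...,1]>150)&(abs(x-.525)<.06)&(abs(y-.348)<.06)
for a,b,n in[(.048,.06,'top'),(.024,.032,'sh'),(.002,.007,'brim')]:
    P=W[o&(z>a)&(z<b)]
    if len(P)>9: print(n,len(P),P.mean(0).round(4),np.r_[P.min(0),P.max(0)].round(4),cv2.minEnclosingCircle(P[:,:2].astype(np.float32)))
crop('w2','w2b',0,0,512,384,1.5)
```

```text
clock 1.2 pos [0.5112 0.157  0.1242] delta cm [0.58 0.15 9.02] toolx yaw 91.69 tilt 0.33 turn 0.62 w 0.568 F [-0.6  0.7 -0.1]
brim 340 [0.5235 0.3185 0.0046] [0.5053 0.3138 0.0021 0.5415 0.3225 0.0069] ((0.523399829864502, 0.3218972980976105), 0.018210595473647118)
```

View pics/w2b.png

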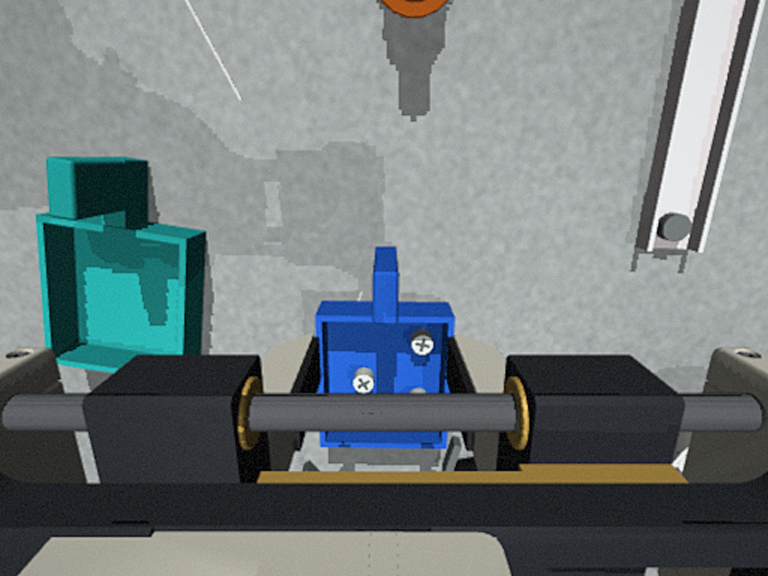

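The grip at (385,285) is centred between the fingers, so I'll descend.

Call:
{"api": "arm_command", "payload": {"deltas": [{"xyz":[0.6,0.15,3],"turn":0.6,"jaw":110},{"xyz":[0.6,0.15,6],"turn":0.6,"jaw":110},{"xyz":[0.6,0.15,8.7],"turn":0.6,"jaw":110},{"xyz":[0.6,0.15,9],"turn":0.6,"jaw":110},{"xyz":[0.6,0.15,9],"turn":0.6,"jaw":110}]}}

```text
clock: 1.67
position: [0.5134, 0.1589, 0.0345]
ee_rot: [-2.203, -2.235, 0.008]
force: [0.4, 0.2, 0.3]
width: 0.566
```

Run:
```python
from fit import *
plan([.512,.163,.034],91.07)
```

```text
clock 1.6667 pos [0.5134 0.1589 0.0345] delta cm [ 0.41 -0.13  0.05] toolx yaw 90.83 tilt 0.37 turn -0.24 w 0.566 F [0.4 0.2 0.3]
```

Call:
{"api": "arm_command", "payload": {"deltas": [{"xyz":[0.4,-0.1,0.05],"turn":-0.2,"jaw":110},{"xyz":[0.4,-0.1,0.05],"turn":-0.2,"jaw":255},{"xyz":[0.4,-0.1,0.05],"turn":-0.2,"jaw":255},{"xyz":[0.4,-0.1,0.05],"turn":-0.2,"jaw":255},{"xyz":[0.4,-0.1,0.05],"turn":-0.2,"jaw":255}], "force": 25}}

```text
clock: 2.08
position: [0.5128, 0.163, 0.0348]
ee_rot: [-2.199, -2.239, 0.006]
force: [-0.4, -0.3, -0.5]
width: 0.329
```

Call:
{"api": "arm_command", "payload": {"deltas": [{"xyz":[0,0,0],"turn":0,"jaw":255},{"xyz":[0,0,0],"turn":0,"jaw":255},{"xyz":[0,0,0],"turn":0,"jaw":255}]}}

```text
clock: 2.33
position: [0.5128, 0.163, 0.0352]
ee_rot: [-2.199, -2.239, 0.006]
force: [-2.0, 0.1, 5.0]
width: 0.149
```

Run:
```python
from fit import *
g=hw(-.2765,0);print(g)
plan([*g,.034],103.44)
grab('side','s3');trayfit('s3',[.513,.088,-1.55])
grab('wrist','w3');trayfit('w3',[.513,.088,-1.55])
```

```text
[0.47851402 0.15672297]
clock 2.3333 pos [0.5128 0.163  0.0352] delta cm [-0.57 -3.44  0.13] toolx yaw 91.03 tilt 0.28 turn -12.41 w 0.149 F [-2.   0.1  5. ]
s3 39 [ 0.5152  0.0908 -1.5491] deg -88.76 res 7e-05 [[-0.0503, -0.0449], [0.015, 0.0441]]
grip in tray [[-0.0911, -0.0069], [-0.087, -0.0012], [-0.0686, 0.0065]] 0.07132538162656665 n 54fit.py:29: RuntimeWarning: invalid value encountered in scalar divide
  print(t,len(P),q.round(4),'deg',np.degrees(q[2]).round(2),'res',(best.fun/len(P)).round(5),np.percentile(w,[2,98],axis=0).round(4).tolist())
Traceback (most recent call last):
  File "fit.py", line 29, in trayfit
    print(t,len(P),q.round(4),'deg',np.degrees(q[2]).round(2),'res',(best.fun/len(P)).round(5),np.percentile(w,[2,98],axis=0).round(4).tolist())
                                                                                               ~~~~~~~~~~~~~^^^^^^^^^^^^^^^^^
IndexError: index -1 is out of bounds for axis 0 with size 0
```

Call:
{"api": "arm_command", "payload": {"deltas": [{"xyz":[-0.1,-0.9,0],"turn":-3,"jaw":255},{"xyz":[-0.3,-1.7,0],"turn":-6,"jaw":255},{"xyz":[-0.4,-2.6,0],"turn":-9,"jaw":255},{"xyz":[-0.55,-3.45,0],"turn":-12.4,"jaw":255},{"xyz":[-0.55,-3.45,0],"turn":-12.4,"jaw":255}]}}

```text
clock: 2.85
position: [0.4772, 0.1567, 0.0354]
ee_rot: [-1.94, -2.466, 0.006]
force: [-1.4, 0.7, 1.1]
width: 0.15
```

Run:
```python
from fit import *
plan([*hw(-.2765,0),.034],103.44)
grab('scene','c4');q=trayfit('c4',[.496,.084,-1.336])
grab('side','s4');q=trayfit('s4',[.496,.084,-1.336])
crop('s4','s4b',200,120,400,290,4)
```

```text
clock 2.85 pos [0.4772 0.1567 0.0354] delta cm [-0.02  0.13  0.13] toolx yaw 103.61 tilt 0.32 turn 0.17 w 0.15 F [-1.4  0.7  1.1]
c4 91 [ 0.4966  0.0851 -1.3366] deg -76.58 res 0.00024 [[-0.0493, -0.045], [0.0468, 0.0463]]
s4 47 [ 0.4957  0.0872 -1.3452] deg -77.08 res 0.00021 [[-0.0508, -0.0441], [0.0306, 0.0436]]
grip in tray [[-0.0903, -0.008], [-0.0837, -0.0006], [-0.0637, 0.0064]] 0.07402167026294171 n 72
```

View pics/s4b.png

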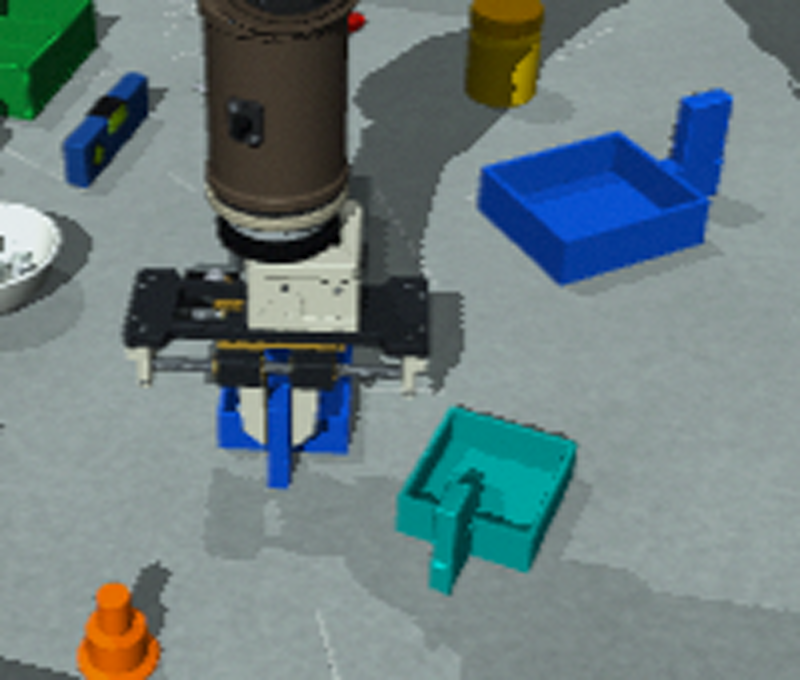

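Call:
{"api": "arm_command", "payload": {"deltas": [{"xyz":[-2,0.13,0],"turn":0.2,"jaw":255},{"xyz":[-4,0.13,0],"turn":0.2,"jaw":255},{"xyz":[-6,0.13,0],"turn":0.2,"jaw":255},{"xyz":[-8,0.13,0],"turn":0.2,"jaw":255},{"xyz":[-9,0.13,0],"turn":0.2,"jaw":255}]}}

```text
clock: 3.37
position: [0.5014, 0.0678, 0.0353]
ee_rot: [-1.956, -2.455, 0.005]
force: [-2.3, 2.6, 1.3]
width: 0.152
```

Run:
```python
from fit import *
plan([*hw(-.075,0),.035],103.44)
o=observe();print(tf(o['position'][None,:2],HQ))
grab('scene','c5');q=trayfit('c5',[*hw(-.11,0),-1.336])
print(tf(q[None,:2],HQ))
crop('c5','c5b',140,120,360,270,3.6)
```

```text
clock 3.3667 pos [0.5014 0.0678 0.0353] delta cm [-10.97  -0.05   0.03] toolx yaw 102.91 tilt 0.27 turn -0.53 w 0.152 F [-2.3  2.6  1.3]
[[-0.18467041  0.00154821]]
c5 87 [ 0.5202 -0.0031 -1.3524] deg -77.48 res 0.00032 [[-0.0494, -0.0442], [0.0485, 0.0462]]
[[-0.11133495  0.00338359]]
```

View pics/c5b.png

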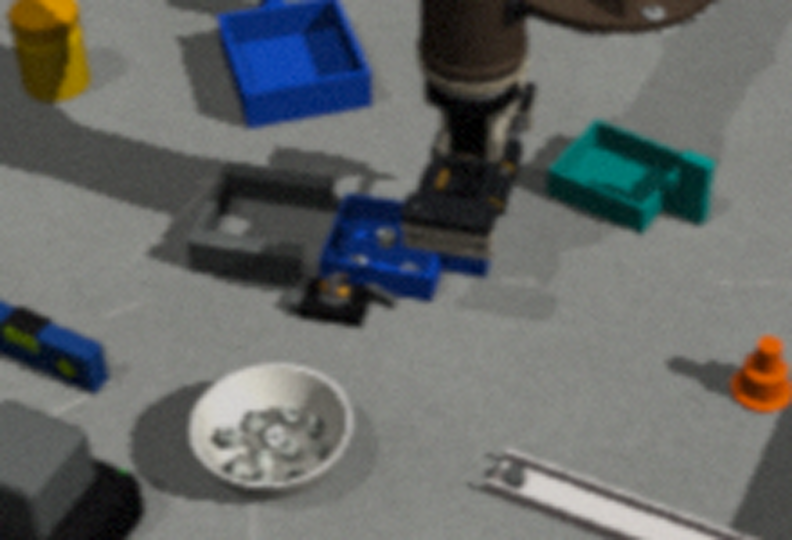

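Call:
{"api": "arm_command", "payload": {"deltas": [{"xyz":[-1,-0.13,0],"turn":-0.5,"jaw":255},{"xyz":[-2,-0.13,0],"turn":-0.5,"jaw":255},{"xyz":[-3,-0.12,0],"turn":-0.5,"jaw":255},{"xyz":[-4,-0.12,0],"turn":-0.5,"jaw":255},{"xyz":[-4.5,-0.11,0],"turn":-0.5,"jaw":255}]}}

```text
clock: 3.83
position: [0.511, 0.0208, 0.0353]
ee_rot: [-1.949, -2.461, 0.007]
force: [-0.5, 2.5, 0.8]
width: 0.153
```

Run:
```python
from fit import *
plan([*hw(-.075,0),.035],103.44)
o=observe();print(tf(o['position'][None,:2],HQ))
grab('scene','c6');q=trayfit('c6',[*hw(-.06,0),-1.336])
print(tf(q[None,:2],HQ))
crop('c6','c6b',180,150,320,250,5)
```

```text
clock 3.8333 pos [0.511  0.0208 0.0353] delta cm [-6.18  0.02  0.03] toolx yaw 103.25 tilt 0.27 turn -0.19 w 0.153 F [-0.5  2.5  0.8]
[[-1.36783902e-01  4.28244422e-05]]
c6 63 [ 0.5311 -0.0503 -1.3334] deg -76.4 res 0.0002 [[-0.0482, -0.0447], [0.0499, 0.0456]]
[[-0.06290075  0.00298217]]
```

View pics/c6b.png

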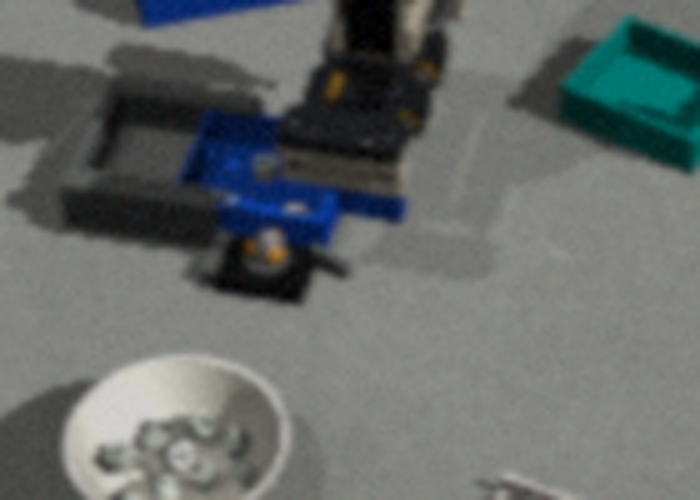

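The tray's leading end is inside the mouth with little force. I'll keep sliding.

Call:
{"api": "arm_command", "payload": {"deltas": [{"xyz":[-1,-0.01,0],"turn":-0.2,"jaw":255},{"xyz":[-2,-0.01,0],"turn":-0.2,"jaw":255},{"xyz":[-3,0,0],"turn":-0.2,"jaw":255},{"xyz":[-4,0,0],"turn":-0.2,"jaw":255},{"xyz":[-4.8,0,0],"turn":-0.2,"jaw":255}]}}

```text
clock: 4.3
position: [0.5223, -0.028, 0.0353]
ee_rot: [-1.947, -2.463, 0.007]
force: [-0.0, 1.8, -0.2]
width: 0.15
```

Run:
```python
from fit import *
plan([*hw(-.075,0),.035],103.44)
o=observe();print(tf(o['position'][None,:2],HQ))
```

```text
clock 4.3 pos [ 0.5223 -0.028   0.0353] delta cm [-1.16  0.04  0.03] toolx yaw 103.35 tilt 0.29 turn -0.09 w 0.15 F [-0.   1.8 -0.2]
[[-0.08662191 -0.00035395]]
```

Call:
{"api": "arm_command", "payload": {"deltas": [{"xyz":[-0.5,0.03,0],"turn":0,"jaw":255},{"xyz":[-0.8,0.03,0],"turn":0,"jaw":255},{"xyz":[-1.1,0.03,0],"turn":0,"jaw":255},{"xyz":[-1.3,0.03,0],"turn":0,"jaw":255}]}}

```text
clock: 4.63
position: [0.5253, -0.04, 0.0353]
ee_rot: [-1.946, -2.463, 0.007]
force: [-3.5, 8.2, 2.7]
width: 0.148
```

Run:
```python
from fit import *
plan([*hw(-.075,0),.035],103.44)
o=observe();print(tf(o['position'][None,:2],HQ))
for n in ['scene','side']:
    grab(n,n[:2]+'7');q=trayfit(n[:2]+'7',[*hw(-.0,0),-1.336],zr=(.026,.0325))
    print(tf(q[None,:2],HQ))
```

```text
clock 4.6333 pos [ 0.5253 -0.04    0.0353] delta cm [0.07 0.02 0.03] toolx yaw 103.37 tilt 0.29 turn -0.07 w 0.148 F [-3.5  8.2  2.7]
[[-0.07429973 -0.00019027]]
sc7 34 [ 0.5468 -0.1099 -1.3811] deg -79.13 res 0.00014 [[-0.0501, -0.0459], [0.0499, 0.0373]]
[[-0.00132831  0.00444423]]
si7 29 [ 0.5438 -0.1084 -1.3362] deg -76.56 res 0.00038 [[-0.0509, -0.0429], [0.0514, 0.0444]]
grip in tray [[-0.0913, -0.0058], [-0.0851, -0.0004], [-0.0583, 0.0046]] 0.07230363541775198 n 44
[[-0.00342284  0.00184459]]
```

Call:
{"api": "arm_command", "payload": {"deltas": [{"xyz":[-0.15,0,0],"turn":0,"jaw":255},{"xyz":[-0.3,0,0],"turn":0,"jaw":255},{"xyz":[-0.3,0,0],"turn":0,"jaw":255}]}}

```text
clock: 4.98
position: [0.5253, -0.04, 0.0354]
ee_rot: [-1.941, -2.464, 0.005]
force: [-4.2, 10.4, 5.5]
width: 0.15
```

Run:
```python
from fit import *
plan([*hw(-.075,0),.035],103.44)
o=observe();print(tf(o['position'][None,:2],HQ))
```

```text
clock 4.9833 pos [ 0.5253 -0.04    0.0354] delta cm [0.07 0.02 0.04] toolx yaw 103.53 tilt 0.34 turn 0.09 w 0.15 F [-4.2 10.4  5.5]
[[-0.07427524 -0.00021658]]
```

The push holds at 11 N without motion and the grip is at -74 mm, so the tray is home. I'll release and rise.

Call:
{"api": "arm_command", "payload": {"deltas": [{"xyz":[0,0,0],"turn":0,"jaw":255},{"xyz":[0,0,0],"turn":0,"jaw":150},{"xyz":[0,0,0],"turn":0,"jaw":150},{"xyz":[0,0,0],"turn":0,"jaw":150},{"xyz":[0,0,-1],"turn":0,"jaw":150}]}}

```text
clock: 5.4
position: [0.5243, -0.0405, 0.0443]
ee_rot: [-1.94, -2.462, 0.008]
force: [0.2, -1.1, 0.8]
width: 0.381
```

Call:
{"api": "arm_command", "payload": {"deltas": [{"xyz":[0,0,-3],"turn":0,"jaw":150},{"xyz":[0,0,-6.5],"turn":0,"jaw":130},{"xyz":[0,0,-10],"turn":0,"jaw":110},{"xyz":[3,0,-12],"turn":0,"jaw":110},{"xyz":[4,0,-12],"turn":0,"jaw":110}]}}

```text
clock: 5.82
position: [0.5182, 0.0012, 0.1697]
ee_rot: [-1.943, -2.466, -0.002]
force: [0.2, 1.8, 0.2]
width: 0.567
```

Run:
```python
from fit import *
plan([.5235,.339,.12],103.44)
for n in ['scene','side','wrist']:
    grab(n,n[:2]+'8');q=trayfit(n[:2]+'8',[*hw(-.0,0),-1.336],zr=(.026,.0325))
    print(tf(q[None,:2],HQ))
crop('wr8','wr8b',0,0,512,384,1.5)
```

```text
clock 5.8167 pos [0.5182 0.0012 0.1697] delta cm [32.71  8.42  5.04] toolx yaw 103.54 tilt 0.12 turn 0.1 w 0.567 F [0.2 1.8 0.2]
sc8 80 [ 0.5465 -0.1102 -1.3438] deg -77.0 res 0.00033 [[-0.0525, -0.0456], [0.0499, 0.0403]]
grip in tray [[-0.0891, -0.0065], [-0.0741, 0.0016], [-0.0608, 0.0058]] 0.07460867926271053 n 74
[[-0.00111955  0.00411945]]
si8 77 [ 0.544  -0.1087 -1.3276] deg -76.06 res 0.00039 [[-0.0511, -0.0444], [0.0526, 0.0443]]
grip in tray [[-0.0907, -0.0051], [-0.0864, 0.001], [-0.06, 0.0072]] 0.07120545436786108 n 47
[[-0.00308361  0.00199227]]
wr8 639 [ 0.5423 -0.1116 -1.3388] deg -76.71 res 6e-05 [[-0.0499, -0.0428], [0.0508, 0.0426]]
grip in tray [[-0.0897, -0.0066], [-0.0783, -0.0006], [-0.0616, 0.0059]] 0.07243712438293004 n 454
[[-0.00072785 -0.00029865]]
```

View pics/wr8b.png

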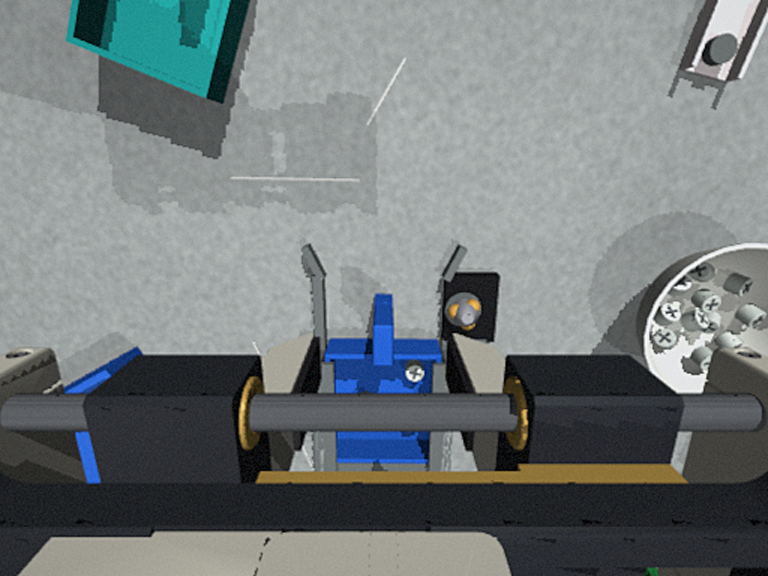

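The tray grip is at (383,330), the walls sit under the lips, and the wrist fit gives (-0.7, -0.3) mm and -0.15°. Now to the cap.

Call:
{"api": "arm_command", "payload": {"deltas": [{"xyz":[4,1,0],"turn":0,"jaw":110},{"xyz":[8,2,0],"turn":0,"jaw":110},{"xyz":[12,3,0],"turn":0,"jaw":110},{"xyz":[16,4.2,0],"turn":0,"jaw":110},{"xyz":[20,5.2,0],"turn":0,"jaw":110}]}}

```text
clock: 6.38
position: [0.5192, 0.2059, 0.1638]
ee_rot: [-1.941, -2.462, 0.011]
force: [0.9, -0.2, 0.1]
width: 0.566
```

Call:
{"api": "arm_command", "payload": {"deltas": [{"xyz":[3,0.8,0],"turn":0,"jaw":110},{"xyz":[3,0.8,0],"turn":0,"jaw":110},{"xyz":[3,0.8,0],"turn":0,"jaw":110}]}}

```text
clock: 6.63
position: [0.5193, 0.2379, 0.1624]
ee_rot: [-1.936, -2.464, 0.014]
force: [1.0, -0.8, 0.5]
width: 0.571
```

Run:
```python
from fit import *
grab('wrist','w9')
d=load('w9');W=pts(d);hsv=cv2.cvtColor(d['frame'],cv2.COLOR_RGB2HSV);x,y,z=np.moveaxis(W,-1,0)
o=(hsv[...,0]<14)&(hsv[...,1]>150)&(abs(x-.525)<.06)&(abs(y-.342)<.06)
for a,b,n in[(.050,.058,'top'),(.026,.030,'sh'),(.002,.006,'brim')]:
    P=W[o&(z>a)&(z<b)]
    if len(P)>9: print(n,len(P),P.mean(0).round(4),np.r_[P.min(0),P.max(0)].round(4),cv2.minEnclosingCircle(P[:,:2].astype(np.float32)))
plan([.5235,.339,.12],103.44)
crop('w9','w9b',0,0,512,384,1.5)
```

```text
top 33 [0.5244 0.3331 0.0537] [0.5138 0.3291 0.0506 0.5327 0.344  0.0558] ((0.5232133865356445, 0.33857262134552), 0.009839463047683239)
sh 384 [0.5182 0.3341 0.0286] [0.5055 0.3212 0.0265 0.5409 0.3528 0.03  ] ((0.523195743560791, 0.33867642283439636), 0.017844848334789276)
brim 440 [0.5173 0.3299 0.0047] [0.4986 0.3143 0.002  0.5469 0.3618 0.006 ] ((0.5228343605995178, 0.3384946584701538), 0.024730876088142395)
clock 6.6833 pos [0.5197 0.2358 0.1625] delta cm [9.95 2.83 4.21] toolx yaw 103.53 tilt 0.67 turn 0.09 w 0.569 F [ 0.3 -0.3  0.5]
```

View pics/w9b.png

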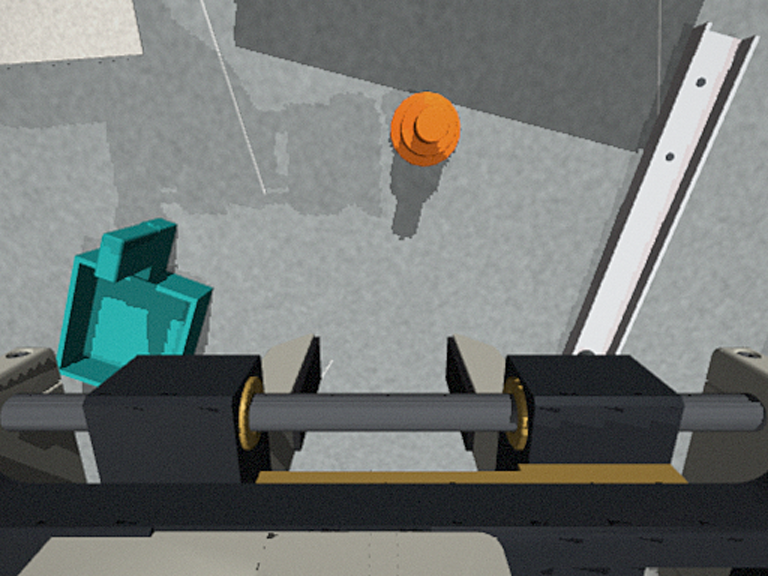

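The cap is upright at (425,128), fitted at (0.5232, 0.3386).

Call:
{"api": "arm_command", "payload": {"deltas": [{"xyz":[3.5,1,1.5],"turn":0,"jaw":110},{"xyz":[7,2,3],"turn":0,"jaw":110},{"xyz":[9.9,2.85,5],"turn":0,"jaw":110},{"xyz":[9.9,2.85,7],"turn":0,"jaw":110},{"xyz":[9.9,2.85,7.2],"turn":0,"jaw":110}]}}

```text
clock: 7.1
position: [0.5219, 0.3363, 0.0859]
ee_rot: [-1.939, -2.462, 0.025]
force: [-0.7, -1.6, -0.7]
width: 0.567
```

Run:
```python
from fit import *
plan([.5232,.3386,.0305],103.44)
```

```text
clock 7.1 pos [0.5219 0.3363 0.0859] delta cm [0.21 0.28 5.54] toolx yaw 103.55 tilt 1.03 turn 0.11 w 0.567 F [-0.7 -1.6 -0.7]
```

Call:
{"api": "arm_command", "payload": {"deltas": [{"xyz":[0.2,0.2,1.5],"turn":0,"jaw":110},{"xyz":[0.2,0.2,3.5],"turn":0,"jaw":110},{"xyz":[0.2,0.2,5],"turn":0,"jaw":110},{"xyz":[0.2,0.2,5.4],"turn":0,"jaw":110},{"xyz":[0.2,0.2,5.4],"turn":0,"jaw":110}]}}

```text
clock: 7.52
position: [0.523, 0.3352, 0.0313]
ee_rot: [-1.943, -2.459, 0.03]
force: [-0.4, 0.2, -0.4]
width: 0.57
```

Run:
```python
from fit import *
plan([.5232,.3386,.0305],103.44)
```

```text
clock 7.5167 pos [0.523  0.3352 0.0313] delta cm [0.33 0.1  0.08] toolx yaw 103.38 tilt 1.16 turn -0.06 w 0.57 F [-0.4  0.2 -0.4]
```

Call:
{"api": "arm_command", "payload": {"deltas": [{"xyz":[0.3,0.08,0],"turn":0,"jaw":110},{"xyz":[0.3,0.08,0],"turn":0,"jaw":110}]}}

```text
clock: 7.68
position: [0.5243, 0.3379, 0.0327]
ee_rot: [-1.945, -2.459, 0.027]
force: [0.0, -0.3, 0.7]
width: 0.57
```

Call:
{"api": "arm_command", "payload": {"deltas": [{"xyz":[0.05,0,0],"turn":0,"jaw":255},{"xyz":[0.05,0,0],"turn":0,"jaw":255},{"xyz":[0.05,0,0],"turn":0,"jaw":255},{"xyz":[0.05,0,0],"turn":0,"jaw":255},{"xyz":[0.05,0,0],"turn":0,"jaw":255}], "force": 35}}

```text
clock: 8.1
position: [0.5242, 0.3384, 0.0328]
ee_rot: [-1.945, -2.459, 0.027]
force: [-0.0, 0.2, -0.1]
width: 0.259
```

Call:
{"api": "arm_command", "payload": {"deltas": [{"xyz":[0,0,0],"turn":0,"jaw":255},{"xyz":[0,0,0],"turn":0,"jaw":255}]}}

```text
clock: 8.27
position: [0.5241, 0.3385, 0.0328]
ee_rot: [-1.945, -2.459, 0.027]
force: [-0.8, 0.0, 0.9]
width: 0.208
```

Run:
```python
from fit import *
plan([.5232,.3386,.0305],103.44)
grab('side','s10');crop('s10','s10b',160,200,320,320,5)
```

```text
clock 8.2667 pos [0.5241 0.3385 0.0328] delta cm [ 0.03 -0.08  0.23] toolx yaw 103.31 tilt 1.06 turn -0.13 w 0.208 F [-0.8  0.   0.9]
```

View pics/s10b.png

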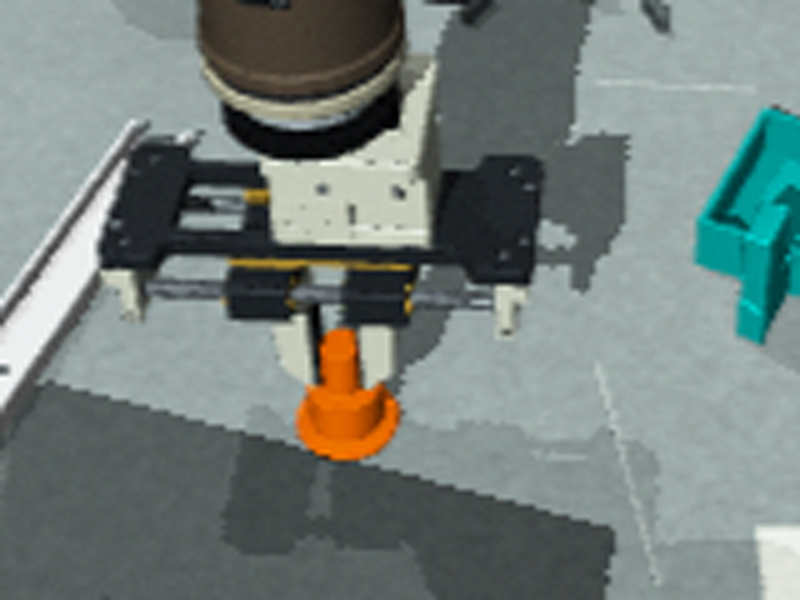

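Call:
{"api": "arm_command", "payload": {"deltas": [{"xyz":[0,0,-1],"turn":0,"jaw":255},{"xyz":[0,0,-3],"turn":0,"jaw":255},{"xyz":[-1,0,-6],"turn":0,"jaw":255},{"xyz":[-4,0,-8],"turn":0,"jaw":255},{"xyz":[-7.5,0,-9],"turn":0,"jaw":255}]}}

```text
clock: 8.73
position: [0.5433, 0.2694, 0.127]
ee_rot: [-1.939, -2.464, 0.019]
force: [-0.1, 0.5, -0.1]
width: 0.205
```

Run:
```python
from fit import *
print(hw(-.08,.063))
plan([.5853,-.0197,.12],103.44)
```

```text
[ 0.58547367 -0.01974483]
clock 8.7333 pos [0.5433 0.2694 0.127 ] delta cm [-29.08  -2.69   0.81] toolx yaw 103.58 tilt 0.78 turn 0.14 w 0.205 F [-0.1  0.5 -0.1]
```

Call:
{"api": "arm_command", "payload": {"deltas": [{"xyz":[-4,-0.4,0],"turn":0,"jaw":255},{"xyz":[-8,-0.8,0],"turn":0,"jaw":255},{"xyz":[-12,-1.2,0],"turn":0,"jaw":255},{"xyz":[-16,-1.6,0],"turn":0,"jaw":255},{"xyz":[-19,-1.8,0],"turn":0,"jaw":255}]}}

```text
clock: 9.15
position: [0.5705, 0.0763, 0.1286]
ee_rot: [-1.943, -2.462, 0.02]
force: [0.0, -1.1, -0.3]
width: 0.202
```

Call:
{"api": "arm_command", "payload": {"deltas": [{"xyz":[-3,-0.2,0],"turn":0,"jaw":255},{"xyz":[-6,-0.5,0],"turn":0,"jaw":255},{"xyz":[-8,-0.7,0],"turn":0,"jaw":255},{"xyz":[-8,-0.7,0],"turn":0,"jaw":255}]}}

```text
clock: 9.48
position: [0.5828, -0.0098, 0.1297]
ee_rot: [-1.954, -2.457, 0.024]
force: [-0.2, -0.9, -0.4]
width: 0.207
```

Run:
```python
from fit import *
plan([.5854,-.0197,.085],103.44)
```

```text
clock 9.4833 pos [ 0.5828 -0.0098  0.1297] delta cm [-0.99  0.09  4.47] toolx yaw 103.02 tilt 0.87 turn -0.42 w 0.207 F [-0.2 -0.9 -0.4]
```

Call:
{"api": "arm_command", "payload": {"deltas": [{"xyz":[-1,0.1,1],"turn":-0.4,"jaw":255},{"xyz":[-1,0.1,2],"turn":-0.4,"jaw":255},{"xyz":[-1,0.1,3],"turn":-0.4,"jaw":255},{"xyz":[-1,0.1,4],"turn":-0.4,"jaw":255},{"xyz":[-1,0.1,4],"turn":-0.4,"jaw":255}]}}

```text
clock: 9.9
position: [0.5837, -0.0185, 0.0869]
ee_rot: [-1.941, -2.463, 0.027]
force: [-0.7, 0.6, -1.6]
width: 0.209
```

Run:
```python
from fit import *
plan([.5854,-.0197,.0428],103.44)
for n in ['scene','side','wrist']:
    d=grab(n,n[:2]+'11');W=pts(d);hsv=cv2.cvtColor(d['frame'],cv2.COLOR_RGB2HSV)
    o=(hsv[...,0]<12)&(hsv[...,1]>170)&(np.hypot(W[...,0]-.585,W[...,1]+.02)<.05)&(W[...,2]>.035)
    P=W[o]
    if len(P)>9: print(n,len(P),np.r_[P.min(0),P.max(0)].round(4))
    for a,b in [(.052,.062),(.077,.086)]:
        Q=P[(P[:,2]>a)&(P[:,2]<b)]
        if len(Q)>5: print(a,cv2.minEnclosingCircle(Q[:,:2].astype(np.float32)))
crop('sc11','sc11b',180,150,320,250,5);crop('si11','si11b',200,120,340,240,5)
```

```text
clock 9.9 pos [ 0.5837 -0.0185  0.0869] delta cm [-0.13  0.22  4.41] toolx yaw 103.52 tilt 1.06 turn 0.08 w 0.209 F [-0.7  0.6 -1.6]
scene 85 [ 0.5636 -0.0358  0.0558  0.633   0.008   0.5054]
0.052 ((0.5859782099723816, -0.014314764179289341), 0.02359607256948948)
0.077 ((0.5876837968826294, -0.010125670582056046), 0.017160659655928612)
side 10 [ 0.5486 -0.0331  0.0565  0.6062 -0.0093  0.345 ]
wrist 182 [ 0.5613 -0.0295  0.0574  0.614   0.0148  0.1964]
0.052 ((0.5834406614303589, -0.017189813777804375), 0.024715686216950417)
0.077 ((0.5829359889030457, -0.007366063538938761), 0.014361640438437462)
```

View pics/sc11b.png

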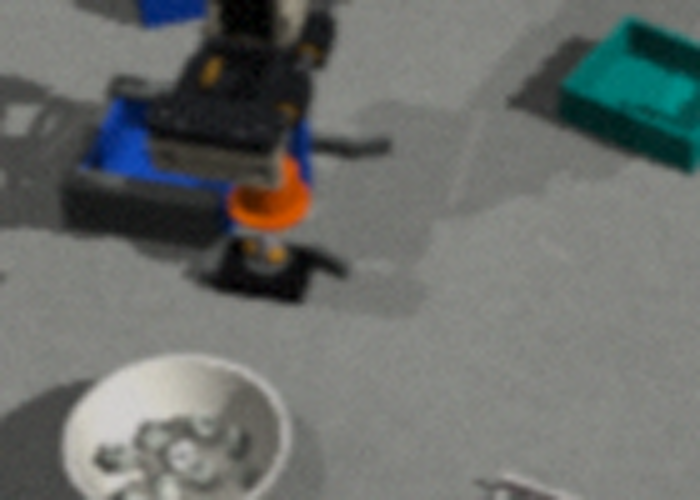

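View pics/si11b.png

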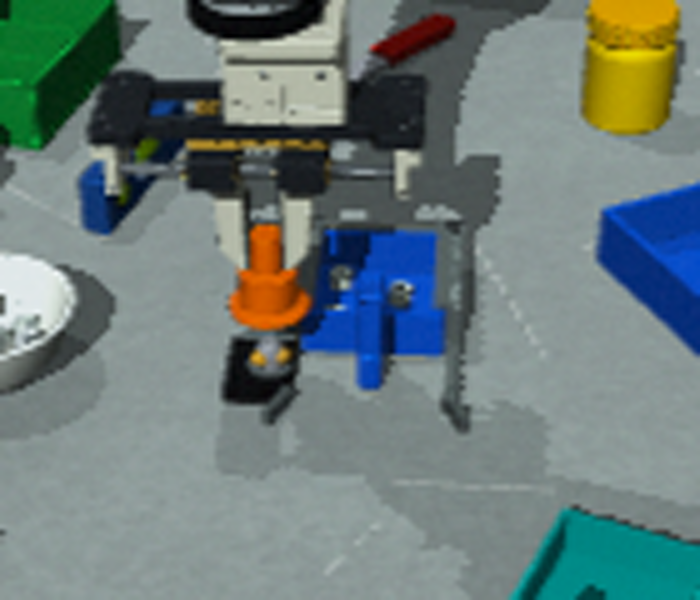

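The cap hangs over the stud about 2 mm off, with the tray home and fittings visible inside at (342,278) and (402,292). I'll correct and lower to just above the balls.

Call:
{"api": "arm_command", "payload": {"deltas": [{"xyz":[-0.15,0.22,0.7],"turn":0,"jaw":255},{"xyz":[-0.17,0.22,1.4],"turn":0,"jaw":255},{"xyz":[-0.17,0.22,2.0],"turn":0,"jaw":255},{"xyz":[-0.17,0.22,2.4],"turn":0,"jaw":255},{"xyz":[-0.17,0.22,2.6],"turn":0,"jaw":255}]}}

```text
clock: 10.47
position: [0.5871, -0.0203, 0.0625]
ee_rot: [-1.943, -2.464, 0.025]
force: [-0.4, -0.2, -0.4]
width: 0.209
```

Run:
```python
from fit import *
plan([.5854,-.0200,.0428],103.44)
d=grab('wrist','w12');W=pts(d);hsv=cv2.cvtColor(d['frame'],cv2.COLOR_RGB2HSV)
o=(hsv[...,0]<12)&(hsv[...,1]>170)&(np.hypot(W[...,0]-.585,W[...,1]+.02)<.05)
P=W[o&(W[...,2]<.036)&(W[...,2]>.02)];print(len(P),cv2.minEnclosingCircle(P[:,:2].astype(np.float32)),P[:,2].mean())
```

```text
clock 10.4667 pos [ 0.5871 -0.0203  0.0625] delta cm [ 0.08 -0.13  1.97] toolx yaw 103.49 tilt 0.95 turn 0.05 w 0.209 F [-0.4 -0.2 -0.4]
43 ((0.5858312249183655, -0.01914713904261589), 0.024776363745331764) 0.03292018892009891
```

Call:
{"api": "arm_command", "payload": {"deltas": [{"xyz":[0.05,-0.08,0.3],"turn":0,"jaw":255},{"xyz":[0.05,-0.08,0.6],"turn":0,"jaw":255},{"xyz":[0.05,-0.08,0.8],"turn":0,"jaw":255},{"xyz":[0.05,-0.08,0.9],"turn":0,"jaw":255}]}}

```text
clock: 10.85
position: [0.5866, -0.0202, 0.0541]
ee_rot: [-1.943, -2.464, 0.024]
force: [-1.7, -1.0, 12.2]
width: 0.211
```

Run:
```python
from fit import *
plan([.5854,-.0200,.0428],103.44)
```

```text
clock 10.85 pos [ 0.5866 -0.0202  0.0541] delta cm [ 0.05 -0.1   1.13] toolx yaw 103.49 tilt 0.91 turn 0.05 w 0.211 F [-1.7 -1.  12.2]
```

Call:
{"api": "arm_command", "payload": {"deltas": [{"xyz":[0.03,-0.05,0.2],"turn":0,"jaw":255},{"xyz":[0.03,-0.05,0.4],"turn":0,"jaw":255},{"xyz":[0.03,-0.05,0.6],"turn":0,"jaw":255},{"xyz":[0.03,-0.05,0.8],"turn":0,"jaw":255}], "force": 50}}

```text
clock: 11.18
position: [0.5862, -0.0201, 0.0463]
ee_rot: [-1.944, -2.465, 0.024]
force: [0.1, -0.7, -1.9]
width: 0.203
```

Run:
```python
from fit import *
plan([.5854,-.0200,.0428],103.44)
```

```text
clock 11.1833 pos [ 0.5862 -0.0201  0.0463] delta cm [ 0.04 -0.07  0.35] toolx yaw 103.48 tilt 0.88 turn 0.04 w 0.203 F [ 0.1 -0.7 -1.9]
```

The click has passed: the force fell from 12 N to about 0. Next I'll push onto the pad.

Call:
{"api": "arm_command", "payload": {"deltas": [{"xyz":[0,-0.03,0.15],"turn":0,"jaw":255},{"xyz":[0,-0.03,0.3],"turn":0,"jaw":255},{"xyz":[0,-0.03,0.5],"turn":0,"jaw":255},{"xyz":[0,-0.03,0.7],"turn":0,"jaw":255}]}}

```text
clock: 11.52
position: [0.5855, -0.0204, 0.0421]
ee_rot: [-1.944, -2.465, 0.025]
force: [-20.8, -2.0, 57.8]
width: 0.205
```

Run:
```python
from fit import *
plan([.5854,-.0200,.0428],103.44)
```

```text
clock 11.5167 pos [ 0.5855 -0.0204  0.0421] delta cm [ 0.05 -0.   -0.07] toolx yaw 103.46 tilt 0.92 turn 0.02 w 0.205 F [-20.8  -2.   57.8]
```

Call:
{"api": "arm_command", "payload": {"deltas": [{"xyz":[0,0,0.1],"turn":0,"jaw":255},{"xyz":[0,0,0.1],"turn":0,"jaw":255},{"xyz":[0,0,0.1],"turn":0,"jaw":255}]}}

```text
clock: 11.77
position: [0.5857, -0.0205, 0.0423]
ee_rot: [-1.945, -2.465, 0.024]
force: [-5.0, -1.7, 15.4]
width: 0.208
```

Run:
```python
from fit import *
plan([.5854,-.0200,.0428],103.44)
for n in ['side','scene','wrist']:
    d=grab(n,n[:2]+'13');W=pts(d);hsv=cv2.cvtColor(d['frame'],cv2.COLOR_RGB2HSV)
    o=(hsv[...,0]<12)&(hsv[...,1]>170)&(np.hypot(W[...,0]-.585,W[...,1]+.02)<.04)
    P=W[o&(W[...,2]<.018)&(W[...,2]>.0)]
    if len(P)>5:print(n,len(P),cv2.minEnclosingCircle(P[:,:2].astype(np.float32)),np.percentile(P[:,2],[5,50,95]))
q=trayfit('wr13',[*hw(0,0),-1.336],zr=(.026,.0325));print(tf(q[None,:2],HQ))
plan([.5854,-.0200,.0428],103.44)
crop('si13','si13b',200,120,340,240,5)
```

```text
clock 11.7667 pos [ 0.5857 -0.0205  0.0423] delta cm [ 0.06 -0.02 -0.05] toolx yaw 103.46 tilt 0.89 turn 0.02 w 0.208 F [-5.  -1.7 15.4]
scene 37 ((0.5871132016181946, -0.01601715199649334), 0.02677064575254917) [0.00901232 0.01202707 0.01614978]
wrist 53 ((0.5858311057090759, -0.011079227551817894), 0.027266850695014) [0.01033763 0.01310282 0.01541235]
wr13 42 [ 0.5426 -0.109  -1.3218] deg -75.74 res 0.0 [[-0.048, -0.043], [-0.0041, -0.0405]]
grip in tray [[-0.0875, -0.0057], [-0.0868, -0.0003], [-0.0807, 0.0074]] 0.07479712457710452 n 474
[[-0.00316967  0.00055383]]
clock 11.9167 pos [ 0.5857 -0.0205  0.0423] delta cm [ 0.06 -0.02 -0.05] toolx yaw 103.46 tilt 0.89 turn 0.02 w 0.206 F [-5.  -0.7 16.4]
```

View pics/si13b.png

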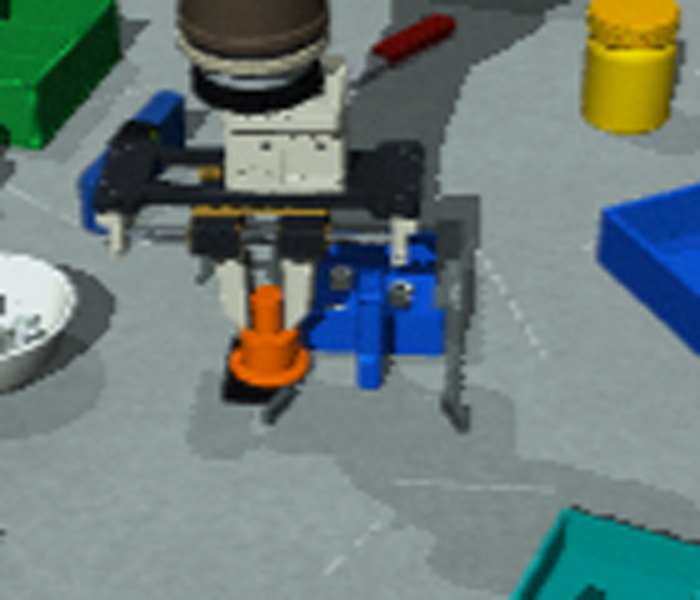

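Call:
{"api": "arm_command", "payload": {"deltas": [{"xyz":[0,0,0.15],"turn":0,"jaw":255},{"xyz":[0,0,0.15],"turn":0,"jaw":255},{"xyz":[0,0,0.15],"turn":0,"jaw":255},{"xyz":[0,0,0.15],"turn":0,"jaw":255}]}}

```text
clock: 12.25
position: [0.5857, -0.0205, 0.0423]
ee_rot: [-1.945, -2.465, 0.024]
force: [-7.2, -0.0, 20.4]
width: 0.21
```

Run:
```python
from fit import *
for n in ['si','sc']:
    d=grab({'si':'side','sc':'scene'}[n],n+'14');q=trayfit(n+'14',[*hw(0,0),-1.336],zr=(.026,.0325));print(tf(q[None,:2],HQ))
plan([.5854,-.0200,.0428],103.44)
```

```text
si14 44 [ 0.5426 -0.1081 -1.3499] deg -77.34 res 0.00061 [[-0.0507, -0.0443], [0.05, 0.0378]]
grip in tray [[-0.0906, -0.0059], [-0.0847, 0.0003], [-0.0607, 0.0065]] 0.07162696965788118 n 47
[[-0.00401799  0.00080072]]
sc14 34 [ 0.5449 -0.1101 -1.2921] deg -74.03 res 0.00035 [[-0.0011, -0.0457], [0.0493, 0.0154]]
[[-0.00156196  0.00254555]]
clock 12.35 pos [ 0.5857 -0.0205  0.0422] delta cm [ 0.06 -0.02 -0.06] toolx yaw 103.45 tilt 0.88 turn 0.01 w 0.207 F [-6.2 -1.2 19.6]
```

Run:
```python
from fit import *
a=cv2.imread('pics/si8.png').astype(int);b=cv2.imread('pics/si14.png').astype(int)
def g(im,dx): return im[165:200,265+dx:295+dx]
for t in ('si7','si8','si11','si14'):
    im=cv2.imread(f'pics/{t}.png');h=cv2.cvtColor(im,cv2.COLOR_BGR2HSV)[170:202,258:292]
    m=(h[...,0]>108)&(h[...,0]<125)&(h[...,1]>150);r,c=np.nonzero(m);print(t,len(r),r.mean().round(2),c.mean().round(2),r.max(),c.min(),c.max())
A=pts(load('si8'));B=pts(load('si14'))
for t in ('si8','si11','si14'):
    W=pts(load(t))[170:202,258:292];h=cv2.cvtColor(load(t)['frame'],cv2.COLOR_RGB2HSV)[170:202,258:292]
    G=W[(h[...,0]>108)&(h[...,0]<125)&(h[...,1]>150)&(W[...,2]>.02)&(W[...,2]<.075)];p=tf(G[:,:2],HQ);print(t,np.percentile(p,[3,50],axis=0).round(4).tolist())
```

```text
si7 322 13.82 16.8 27 2 30
si8 515 11.54 16.61 27 2 30
si11 514 11.39 16.69 27 2 30
si14 488 11.61 16.9 27 2 30
si8 [[-0.0941, -0.0399], [-0.0585, 0.002]]
si11 [[-0.0943, -0.0397], [-0.0655, 0.0014]]
si14 [[-0.0945, -0.0399], [-0.0645, 0.002]]
```

The tray hasn't moved since it was released, so I'm handing the job in.

```bash
python3 -c "
from h import *
print(sign_off())"
```

```text
the job is handed in; nothing more can be done
None
```

The tray is home in the holder and the cap is seated on the stud. I handed the job in at about 12.4 s with the gripper still holding the cap and pushing it down; `sign_off` reported no verdict.

- **Tray:** I slid it in by its grip until it stopped under an 11 N push. The wrist camera then put it at (-0.7, -0.3) mm and about 0.15° from home. The side image shows it has not moved since release.
- **Fittings:** at least two are visible inside the tray in the later side views. The third is hidden by the gripper or the tray's grip, so I could not confirm it there.
- **Cap:** the force rose to 12 N at the balls, then fell to about 0 past the click. The cap's underside height, worked out from the tool height, is 9.5 mm, which matches the 10 mm pad top to within error. The tool is about 1 mm from the stud axis and tilted 0.9°.
- **Final push:** the last reading was about 20 N down, with the grip set to 50 N. The push onto the pad briefly peaked at 58 N before I eased it off.

Some checks disagreed. The last scene and side camera fits of the tray came from few visible points and gave up to -4 mm along the slot and 2.5° of yaw. The side camera already read about -3 mm when the better wrist fit gave -0.7 mm, so I trusted the wrist fit and the unchanged image. The last camera fits of the cap's brim, partly hidden, also put its centre 4 to 9 mm off the stud. For the cap I relied on the tool position and the click instead.

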